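# Level the display stand in the shop

### The job

The near-right foot of the wooden display stand (the stand that carries the teapot) hangs clear of the table. Turn the T-shaped grip on top of the board above that foot clockwise until the foot just touches the table, without jacking the stand up off its other feet, then let go. Leave the stand where it is and the teapot and the tin standing on it.

Things in the scene. Friction and masses are not known exactly. Their poses are not given: they have to be found in the camera images.
- stand_top (a point): Centre of the top of a loose light wooden display stand (about 2.2 kg loaded): board 200 x 320 x 18 mm, top 70 mm above the table, on two wooden panels (left end, middle) and two screw feet at its right end. x to its far long edge, y to its left end, z up; yaw within 0.45 rad of the robot's. It carries a teapot (left half) and a flat tin (middle).
- grip_center (a point): Centre of the dark steel T grip to turn, at the board's near-right corner, 30 mm above the board: upright bar 50 mm long (own x), 14 thick (own y), 36 high, 18 of it below this point, on a hub 38 mm wide. Turns about its vertical with about 0.2 N m, at constant height; stays where left. The same grip at the far-right corner is locked; its foot already stands on the table.
- grip (a joint): Turn of the T grip in rad, growing clockwise seen from above; each rad lowers the foot by 8 mm. At the start it is between 0 and 0.85, and the foot meets the table at 1.4. Beyond that the screw would lift the stand. This reading tells the gap more finely than the foot's height does.
- foot_bottom (a point): Centre of the underside of the foot below that grip, a round steel pad 36 mm wide on a threaded stem; its height above the table is the gap still to be closed (4 to 11 mm at the start).
- teapot: White teapot standing loose on the left half of the stand, 232 mm long from spout to handle, 122 mm wide, 137 mm high; origin at the centre of its underside.
- tin: Flat round tin standing loose on the stand near the middle of its near edge, 54 mm wide, 21 mm high; origin at the centre of its underside.

How it is judged (in metres and radians):
At the end, for the whole second after the job is handed in: The underside of the near-right foot is on the table (gap under 1.8 mm), the stand is not jacked up (its board tilts less than 2 degrees) and lies within 15 mm of where it stood, the teapot and the tin still stand on the board, the grip is at rest (height (world z) of foot_bottom below 0.0018 m and angle between stand_top's own z axis and vertical below 0.035 rad and distance of stand_top from where it was at the start of the episode below 0.015 m and angle between teapot's own z axis and vertical below 0.1 rad and z of each of teapot, tin in the frame of stand_top above -0.01 m and velocity of joint grip between -0.05 and 0.05 rad/s); the robot touches nothing.
It fails at once if the stand is shoved or jacked up (board tilted more than 4.5 degrees or its centre moved more than 30 mm) (angle between stand_top's own z axis and vertical above 0.08 rad or distance of stand_top from where it was at the start of the episode above 0.03 m).
It fails at once if the teapot is tipped by more than 11 degrees (angle between teapot's own z axis and vertical above 0.2 rad).
It also fails if it takes over 40 s, if anything falls off the work surface, if the arm or the gripper's body presses on something with over 40 N, if the wrist force passes 120 N, or if a joint passes its speed limit or range.

### The arm

A 6-joint arm with a two-finger parallel gripper is mounted at the origin on a cart in front of the work surface, level with it; the furniture and walls round the work are solid. World frame = base frame: x ahead of the robot, y to its left, z up, the work surface at z = 0. Lengths are in mm, angles in rad, forces in N, time in s.
With the tool pointing down it reaches from about 275 to 750 mm from the base axis. Payload 10.2 kg.
Tool frame: the origin (TCP) lies between the finger pads; the fingertips stand 17 mm ahead of it and the grasp point (between the pads) lies 2 mm behind it; z points along the fingers, y is the line along which they close (so a half turn about z gives the same grasp; the last joint's range is limited). The gripper opens to 85 mm and grips with 20 to 120 N. Pads are 22 mm wide; open, the fingers measure 114 mm over their backs; the gripper's body (76 mm by 85 mm) begins 54 mm behind the grasp point. The pads swing forward as they close: fully open they stand 13 mm farther back than shut.
Start: joints at [0.987, 0.313, 1.498, -0, 1.331, -0.223], TCP at [185.35, 491.199, 248.294] pointing down, gripper open.
Joint ranges: [-2.94, 2.94], [-0.97, 2.17], [0.19, 2.56], [-1.23, 4.37], [0.02, 3.11], [-2.88, 2.88]. Speed limits (rad/s): [2.39, 2.39, 3.01, 3.14, 3.14, 3.14].

### API

Orientations are given as a unit quaternion [w, x, y, z].
In Python, from rig import * gives the robot as it stands.
- The arm moves only by the tool step_arm, never from a script. Its argument "commands" is text: rows parted by semicolons, each of 7 numbers parted by spaces: the opening, from 0 (shut) to 1 (fully open), then the shift along the tool's x, y, z in cm, then the turn, a rotation vector about the tool's x, y, z in rad. In form: hand x y z rx ry rz; .... A call has 1 to 20 rows; each row is the pose to reach, as a shift and turn from the pose commanded when the call began, along the tool's axes at that moment; what a row does not reach only later rows make up. A row lasts 1/12 s, in which the tool goes at most 41.7 mm and 7.16 degrees, less where a joint would pass 70% of its speed; a pose out of reach is approached as far as the arm can. A call with a gripper value outside its range is refused whole. The fingers move at their own pace and stop on an object; "newtons" is the grip in N (left out, the last holds). Time passes only in rows, so rows that repeat a pose let the fingers close. It gives the time, the measured TCP pose, the force, the opening and the grip force at its end, in the units of the state.
- sense(): the state, without advancing time (a new reading comes with each control period).
- capture(name): name is "scene" or "top" or "wrist"; returns the picture (420x560x3 uint8, red, green, blue); there is no depth.
- camera_model(name): a dict with "mtx" (3x3 intrinsics, pixels), "k1" (the pictures are not rectified: a ray, as slopes to the right and down, at radius r is drawn at 1 + k1 r^2 times it, then the intrinsics apply), "eye" and "rotation" of the camera in the world. Camera axes: x right, y down, z forward; pixel columns grow to the right and rows downward; lengths in mm; the calibration is good to about 2 mm. A picture is of the moment at which its call begins: read the wrist's pose just before it. camera_model takes no time and is no camera call; for the wrist camera it gives the pose at the moment of the call.
- finish_job(): hands the job in; it is judged then, once.
Trained networks look in the newest picture that a camera, given by its name, has taken for a name from the list of things; names that differ only in an ending like _2 or _b are one class to them, and where a whole thing is asked for, a point or a joint stands for the part that bears it (a point fixed in the world has none). Each returns a list of dicts, best first, with "score" (0 to 1); they miss things now and then, are a little off and sometimes report something else, mostly with a low value. They report only what shows in the picture. A call takes as long as a camera call.
- search_frame(camera, label): "rect" ([centre column, centre row, width, height] in pixels, round what is visible of it).
- trace(camera, label): "mask" (420x560 bool, what is visible of it) and "rect" ([centre column, centre row, width, height] in pixels, round what is visible of it).
- spot_point(camera, label): "xy" ([column, row] in pixels: a listed point, or the origin of a listed thing).
The state is a dict: "time_s": time; "joints": joint angles; "dq": joint speeds; "tau": joint torques, N m; "eef_pos": TCP position; "ee_rot": TCP orientation; "force": force on the tool from outside, world axes, zero at the start; "wrist_torque": the same for the moment, N m; "grip_width": opening from 0.0 (shut) to 1.0 (fully open); "grip_force": force on a finger pad.
Only numpy, scipy, OpenCV 4.12 (cv2) and the standard library are available. Lean on these libraries where they do the work, as an engineer would, in place of code of your own. Each camera call takes 0.05 s, during which the arm holds its last target. There are 200 camera calls.

## Working session

There is one attempt and no reset: what is moved stays moved. The work goes in short steps, Python scripts to look and compute and a tool call to move; the robot and the scene stay as the last step left them, time stands still between calls to the robot, and variables do not carry over. Pictures are saved under pics/ and viewed, at most 10 in all, crops included, and the job is handed in when it is done.

Besides the shell and the picture viewer there is one more tool, called after "Emit:" as name(argument=value, ...) on one line, values as JSON. step_arm: Moves the arm, as the interface text tells. Its arguments: {"type":"object","properties":{"commands":{"type":"string"},"newtons":{"type":"number"}},"required":["commands"]}

```bash
mkdir -p pics
cat > h.py <<'E'
from rig import *
import numpy as np, cv2
def save(n,name): cv2.imwrite('pics/'+name, cv2.cvtColor(capture(n),cv2.COLOR_RGB2BGR))
def ray(n,px,m=None):
    m=m or camera_model(n); K=np.array(m["mtx"]); 
    d=np.linalg.inv(K)@[px[0],px[1],1]; s=d[:2].copy(); u=s.copy()
    for _ in range(20): u=s/(1+m["k1"]*(u@u))
    R=np.array(m["rotation"]); return np.array(m["eye"],float), R@np.array([u[0],u[1],1])
def onz(n,px,z,m=None):
    e,d=ray(n,px,m); return e+d*(z-e[2])/d[2]
def proj(n,P,m=None):
    m=m or camera_model(n); c=np.array(m["rotation"]).T@(np.array(P,float)-np.array(m["eye"])); u=c[:2]/c[2]
    u=u*(1+m["k1"]*(u@u)); return (np.array(m["mtx"])@[u[0],u[1],1])[:2]
E
python3 - <<'E'
from h import *
print(camera_model("top")["rotation"],camera_model("top")["eye"],camera_model("scene")["eye"])
for c in("top","scene"):
    save(c,c+"0.png")
    for l,z in(("stand_top",70),("grip_center",100),("foot_bottom",7),("teapot",70),("tin",70)):
        for r in spot_point(c,l)[:2]: print(c,l,r["score"],np.round(r["xy"],1),onz(c,r["xy"],z).round(1))
    for r in trace(c,"grip_center")[:2]: print(r["score"],r["rect"])
E
python3 -c "
import cv2,numpy as np
"
```

```text
[ 0.0634462  -0.69610997  0.71395303 -0.04094579] [442.92539456  18.01671613 957.78647591] [281.37505126 495.06476195 740.0567416 ]Traceback (most recent call last):
  File "<stdin>", line 6, in <module>
  File "h.py", line 10, in onz
    e,d=ray(n,px,m); return e+d*(z-e[2])/d[2]
        ~~~^^^^^^^^
  File "h.py", line 8, in ray
    R=np.array(m["rotation"]); return np.array(m["eye"],float), R@np.array([u[0],u[1],1])
                                                                ~^~~~~~~~~~~~~~~~~~~~~~~~
ValueError: matmul: Input operand 1 has a mismatch in its core dimension 0, with gufunc signature (n?,k),(k,m?)->(n?,m?) (size 3 is different from 4)
```

```bash
sed -i 's/np.array(m\["rotation"\])/Q(m["rotation"])/' h.py
cat >> h.py <<'E'
from scipy.spatial.transform import Rotation
def Q(q): return Rotation.from_quat(np.asarray(q)[[1,2,3,0]]).as_matrix()
E
python3 - <<'E'
from h import *
print(Q(camera_model("top")["rotation"])[:,2])
for c in("top","scene"):
    save(c,c+"0.png")
    for l,z in(("stand_top",70),("grip_center",100),("foot_bottom",7),("teapot",70),("tin",70)):
        for r in spot_point(c,l)[:2]: print(c,l,r["score"],np.round(r["xy"],1),onz(c,r["xy"],z).round(1))
    for r in trace(c,"grip_center")[:2]: print(r["score"],r["rect"])
a=cv2.imread("pics/top0.png");b=cv2.imread("pics/scene0.png")
cv2.imwrite("pics/both.png",cv2.resize(np.vstack([a,b]),(400,600)))
E
```

```text
[ 0.14760075  0.02986432 -0.98859605]
top stand_top 0.94 [250.9 191.9] [614.  112.5  70. ]
top grip_center 0.52 [308.4 224.3] [532.5 -15.9 100. ]
top teapot 0.8 [216.3 180.1] [644.1 192.6  70. ]
top tin 0.9 [255.3 217.4] [554.6 103.1  70. ]
0.75 [309.8, 224.4, 16.9, 24.4]
scene stand_top 0.84 [236.2 236.7] [610.3 116.6  70. ]
scene grip_center 0.58 [297.8 197.9] [536.5 -25.6 100. ]
scene foot_bottom 0.5 [297.6 224.9] [532.  -23.2   7. ]
scene teapot 0.81 [206.9 262. ] [626.4 201.1  70. ]
scene tin 0.86 [262.4 240.3] [556.   96.2  70. ]
0.55 [296.5, 201.8, 18.8, 26.5]
```

View pics/top0.png

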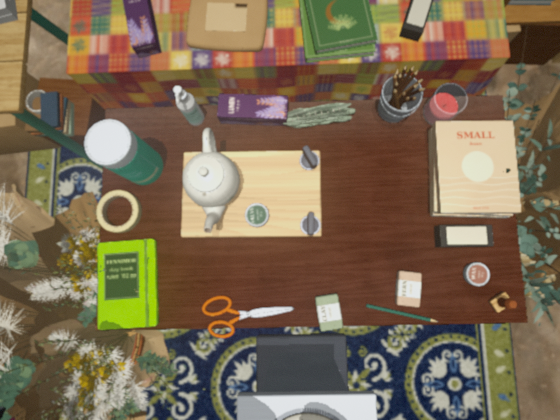

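View pics/scene0.png

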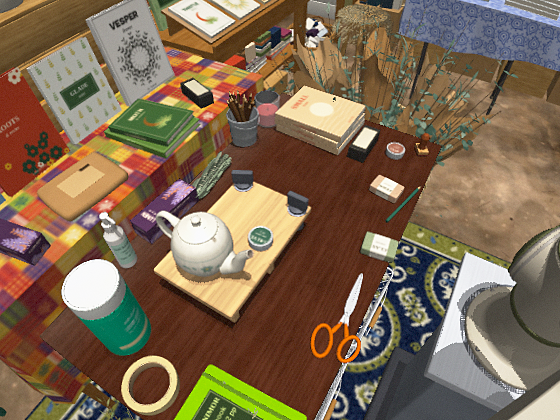

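Run:
```python
from h import *
s=sense();print(s["time_s"],s["ee_rot"],s["grip_width"]);R=Q(s["ee_rot"]);print(R.round(3))
d=np.array([534,-20,260])-s["eef_pos"];print(R.T@d/10, np.linalg.norm(d)/41.7)
m=camera_model("wrist");print((np.array(m["eye"])-s["eef_pos"])@R, (R.T@Q(m["rotation"])).round(2))
```

```text
0.8 [ 1.31036554e-05  1.79410580e-01  9.83774285e-01 -1.68946341e-05] 0.9991306416020319
[[-0.936  0.353  0.   ]
 [ 0.353  0.936 -0.   ]
 [-0.    -0.    -1.   ]]
[-50.66597614 -35.52087744  -1.16649185] 14.841266439235302
[  84.33824873    0.30810937 -125.16742524] [[-0.   -0.95 -0.32]
 [ 1.    0.   -0.  ]
 [ 0.   -0.32  0.95]]
```

Emit:
step_arm(commands="1 -12 -9 -1.2 0 0 0;1 -30 -21 -1.2 0 0 0;1 -50.7 -35.5 -1.2 0 0 0;1 -50.7 -35.5 -1.2 0 0 0;1 -50.7 -35.5 -1.2 0 0 0;1 -50.7 -35.5 -1.2 0 0 0;1 -50.7 -35.5 -1.2 0 0 0;1 -50.7 -35.5 -1.2 0 0 0;1 -50.7 -35.5 -1.2 0 0 0;1 -50.7 -35.5 -1.2 0 0 0;1 -50.7 -35.5 -1.2 0 0 0;1 -50.7 -35.5 -1.2 0 0 0;1 -50.7 -35.5 -1.2 0 0 0;1 -50.7 -35.5 -1.2 0 0 0;1 -50.7 -35.5 -1.2 0 0 0;1 -50.7 -35.5 -1.2 0 0 0;1 -50.7 -35.5 -1.2 0 0 0")

```text
time_s: 2.22
eef_pos: [534.8, -21.2, 259.7]
ee_rot: [-0.0, 0.181, 0.984, 0.0]
force: [0.4, 0.1, 0.7]
grip_width: 1.001
grip_force: 0.0
```

Run:
```python
from h import *
s=sense();print(s["eef_pos"],s["joints"])
save("wrist","w1.png");m=camera_model("wrist")
for l,z in(("grip_center",100),("stand_top",70),("foot_bottom",5)):
    for r in spot_point("wrist",l)[:2]: print(l,r["score"],np.round(r["xy"],1),onz("wrist",r["xy"],z,m).round(1))
for r in trace("wrist","grip_center")[:2]: print(r["score"],r["rect"])
```

```text
[534.75344833 -21.2254098  259.68718321] [-2.58765776e-01  3.27783930e-01  1.44734032e+00  7.73033452e-05
  1.36746963e+00 -1.46630741e+00]
grip_center 0.56 [276.  195.9] [534.2 -20.1 100. ]
stand_top 0.57 [428.8 209.5] [611.  117.6  70. ]
stand_top 0.32 [276.2 192.6] [539.3 -21.9  70. ]
0.58 [277.1, 194.1, 43.3, 60.1]
```

View pics/w1.png

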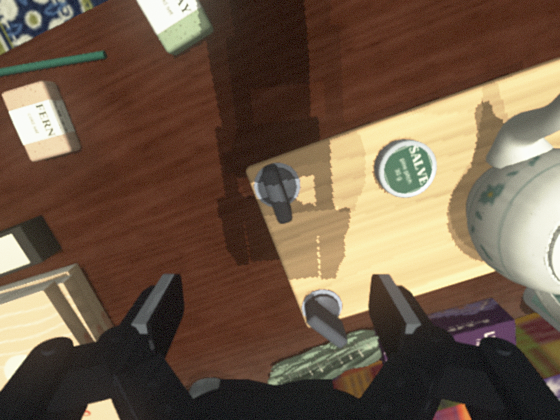

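Run:
```python
from h import *
a=cv2.imread("pics/w1.png");cv2.imwrite("pics/w1c.png",cv2.resize(a[140:360,220:380],None,fx=3.6/1.35,fy=3.6/1.35,interpolation=cv2.INTER_CUBIC))
m=trace("wrist","grip_center")
for r in m[:2]:
    p=np.argwhere(r["mask"])[:,::-1].astype(float);print(r["score"],r["rect"],len(p),cv2.fitLine(p.astype(np.float32),2,0,.01,.01).ravel())
```

```text
0.58 [277.1, 194.1, 43.3, 60.1] 1603 [2.3972902e-01 9.7083986e-01 2.7738116e+02 1.9048160e+02]
```

View pics/w1c.png

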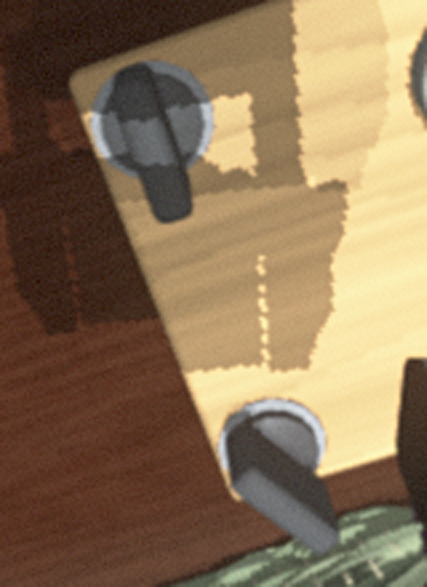

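Run:
```python
from h import *
f=lambda x,y:(220+x/2.6667,140+y/2.6667)
g=lambda a,b,z:(onz("wrist",f(*a),z).round(1),onz("wrist",f(*b),z).round(1))
for n,a,b,z in(("bar",(135,65),(173,218),118),("L",(116,85),(152,205),118),("R",(154,75),(190,205),118),("edge",(90,125),(220,455),70),("hubcentre",(152,120),(272,450),80)):
    p,q=g(a,b,z);d=q-p;print(n,p,q,np.linalg.norm(d).round(1),np.arctan2(d[1],d[0]).round(3))
```

```text
bar [502.5 -11.9 118. ] [554.1 -18.3 118. ] 52.0 -0.123
L [506.3 -19.7 118. ] [547.4 -23.2 118. ] 41.2 -0.085
R [507.5  -7.5 118. ] [551.8 -11.6 118. ] 44.5 -0.092
edge [526.2 -39.7  70. ] [680.8 -42.   70. ] 154.6 -0.015
hubcentre [530.  -16.6  80. ] [678.9 -19.4  80. ] 148.9 -0.019
```

Emit:
step_arm(commands="1 0.6 0.25 3 0 0 -0.12;1 0.6 0.25 6 0 0 -0.24;1 0.6 0.25 8.5 0 0 -0.262;1 0.6 0.25 8.5 0 0 -0.262;1 0.6 0.25 8.5 0 0 -0.262;1 0.6 0.25 8.5 0 0 -0.262")

```text
time_s: 3.02
eef_pos: [530.4, -15.4, 177.1]
ee_rot: [0.001, 0.05, 0.999, -0.0]
force: [-0.2, 0.3, 1.4]
grip_width: 1.003
grip_force: 0.0
```

Run:
```python
from h import *
s=sense();print(s["eef_pos"],s["force"],s["wrist_torque"])
R=Q(s["ee_rot"]);print(R.round(3))
save("wrist","w2.png");m=camera_model("wrist")
for r in spot_point("wrist","grip_center")[:2]: print(r["score"],np.round(r["xy"],1),onz("wrist",r["xy"],100,m).round(1))
# expected bar outline drawn, centre 530,-16.5, dir -0.1
a=cv2.imread("pics/w2.png")
c=np.array([530,-16.5]);u=np.array([np.cos(.1),-np.sin(.1)]);v=np.array([-u[1],u[0]])
for z,col in((118,(0,0,255)),):
    P=np.array([proj("wrist",[*(c+25*i*u+7*j*v),z],m) for i,j in((1,1),(1,-1),(-1,-1),(-1,1))])
    cv2.polylines(a,[np.round(P*16).astype(np.int32)],True,col,1,shift=4)
cv2.imwrite("pics/w2a.png",cv2.resize(a[60:320,120:440],None,fx=2,fy=2))
```

```text
[530.36915667 -15.3743101  177.1067226 ] [-0.15516347  0.28373117  1.42072662] [-0.01186052  0.01034553  0.00786026]
[[-0.995  0.099  0.003]
 [ 0.099  0.995 -0.001]
 [-0.003 -0.    -1.   ]]
0.81 [268.  235.3] [533.3 -20.9 100. ]
```

View pics/w2a.png

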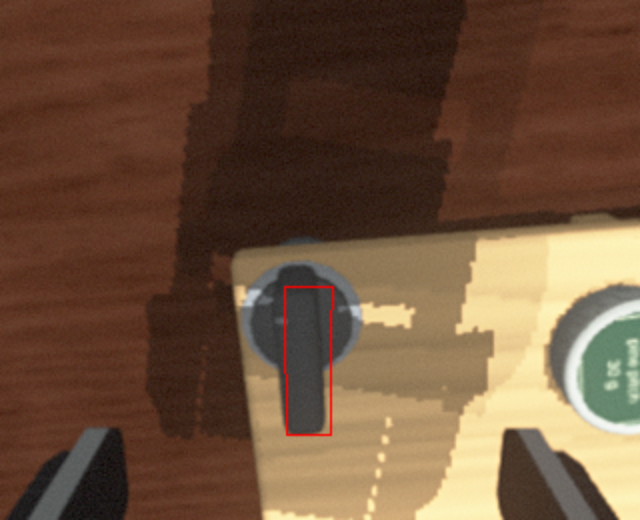

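Emit:
step_arm(commands="1 -0.1 -0.37 2.5 0 0 -0.04;1 -0.1 -0.37 5 0 0 -0.04;1 -0.1 -0.37 7.1 0 0 -0.04;1 -0.1 -0.37 7.1 0 0 -0.04;1 -0.1 -0.37 7.1 0 0 -0.04;0.4 -0.1 -0.37 7.1 0 0 -0.04;0.4 -0.1 -0.37 7.1 0 0 -0.04;0.4 -0.1 -0.37 7.1 0 0 -0.04;0.4 -0.1 -0.37 7.1 0 0 -0.04", newtons=40)

```text
time_s: 3.87
eef_pos: [530.7, -19.3, 105.2]
ee_rot: [0.001, 0.029, 1.0, -0.0]
force: [-0.4, 0.1, 0.5]
grip_width: 0.453
grip_force: 0.0
```

Run:
```python
from h import *
s=sense();print(s["eef_pos"],s["force"],s["wrist_torque"],s["grip_width"])
save("wrist","w3.png");m=camera_model("wrist")
for r in spot_point("wrist","grip_center")[:2]: print(r["score"],np.round(r["xy"],1),onz("wrist",r["xy"],100,m).round(1))
```

```text
[530.68554205 -19.32450737 105.23304676] [-0.39574173  0.06535702  0.4663552 ] [ 0.01861354 -0.01172428  0.03601877] 0.4526645404144404
0.8 [273.5 297.2] [533.5 -20.2 100. ]
```

View pics/w3.png

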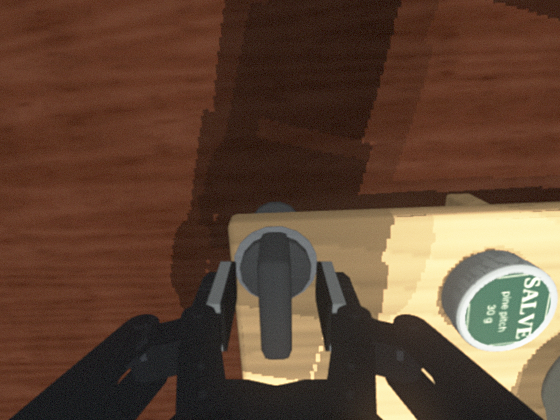

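Emit:
step_arm(commands="0 0 0 0 0 0 0;0 0 0 0 0 0 0;0 0 0 0 0 0 0;0 0 0 0 0 0 0;0 0 0 0 0 0 0;0 0 0 0 0 0 0", newtons=40)

```text
time_s: 4.47
eef_pos: [530.3, -19.6, 104.5]
ee_rot: [0.0, 0.029, 1.0, -0.0]
force: [-2.5, -3.5, 5.2]
grip_width: 0.159
grip_force: 41.3
```

Run:
```python
from h import *
s=sense();print(s["eef_pos"],s["force"],s["wrist_torque"],s["grip_width"],s["grip_force"])
```

```text
[530.33839723 -19.55313993 104.54918202] [-2.48921466 -3.5087506   5.21388157] [-0.63413164  0.43464574  0.06380325] 0.15947244809534394 41.28665506839752
```

Emit:
step_arm(commands="0 0 0 0 0 0 0.06;0 0 0 0 0 0 0.12;0 0 0 0 0 0 0.18;0 0 0 0 0 0 0.24;0 0 0 0 0 0 0.3;0 0 0 0 0 0 0.36;0 0 0 0 0 0 0.42;0 0 0 0 0 0 0.48;0 0 0 0 0 0 0.54;0 0 0 0 0 0 0.6;0 0 0 0 0 0 0.6;0 0 0 0 0 0 0.6")

```text
time_s: 5.47
eef_pos: [531.0, -18.0, 104.6]
ee_rot: [0.001, 0.324, 0.946, 0.001]
force: [2.5, 6.0, 3.9]
grip_width: 0.151
grip_force: 40.6
```

```bash
cat > st.py <<'E'
from h import *
s=sense();R=Q(s["ee_rot"]);print(s["eef_pos"].round(1) if hasattr(s["eef_pos"],'round') else s["eef_pos"],np.round(s["force"],1),np.round(s["wrist_torque"],2),s["grip_width"],s["grip_force"],"yaw of -x axis",np.arctan2(-R[1,0],-R[0,0]))
save("scene","s.png")
print([ (c,np.round(spot_point("scene",c)[0]["xy"],1)) for c in("stand_top","foot_bottom","tin") if spot_point("scene",c)])
E
python3 st.py
```

```text
[531.  -18.  104.6] [2.5 6.  3.9] [ 1.03 -0.43 -0.05] 0.15074700468104196 40.60550630092621 yaw of -x axis -0.6594913776843148
[('stand_top', array([233.8, 236.9])), ('foot_bottom', array([298.3, 224.2])), ('tin', array([261.5, 241.7]))]
```

Emit:
step_arm(commands="0 0.03 0.13 0 0 0 0.06;0 0.03 0.13 0 0 0 0.12;0 0.03 0.13 0 0 0 0.18;0 0.03 0.13 0 0 0 0.24;0 0.03 0.13 0 0 0 0.3;0 0.03 0.13 0 0 0 0.36;0 0.03 0.13 0 0 0 0.42;0 0.03 0.13 0 0 0 0.5;0 0.03 0.13 0 0 0 0.5;0 0.03 0.13 0 0 0 0.5")

```text
time_s: 6.65
eef_pos: [532.2, -16.9, 104.6]
ee_rot: [0.001, 0.548, 0.836, 0.002]
force: [6.1, 6.0, 0.2]
grip_width: 0.157
grip_force: 40.3
```

```bash
python3 st.py
python3 - <<'E'
from h import *
save("wrist","w4.png")
a=cv2.imread("pics/s.png");b=cv2.imread("pics/w4.png")
c=cv2.resize(a[180:260,240:350],(550,400),interpolation=cv2.INTER_CUBIC)
cv2.imwrite("pics/c4.png",np.hstack([cv2.resize(c,(400,291)),cv2.resize(b,(388,291))]))
E
```

```text
[532.2 -16.9 104.6] [6.1 6.  0.2] [ 0.98 -1.04 -0.11] 0.15654656188039578 40.25665998458862 yaw of -x axis -1.1599706179088973
[('stand_top', array([234.6, 237.2])), ('foot_bottom', array([297.7, 228.4])), ('tin', array([260.2, 239. ]))]
```

View pics/c4.png

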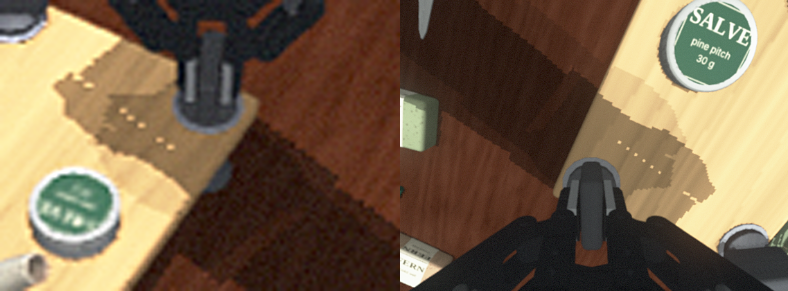

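Emit:
step_arm(commands="0 0.05 0.13 0 0 0 0.04;0 0.05 0.13 0 0 0 0.08;0 0.05 0.13 0 0 0 0.12;0 0.05 0.13 0 0 0 0.16;0 0.05 0.13 0 0 0 0.16;0 0.05 0.13 0 0 0 0.16")

```text
time_s: 7.55
eef_pos: [532.8, -16.7, 104.6]
ee_rot: [0.001, 0.612, 0.79, 0.001]
force: [5.3, 3.3, 2.0]
grip_width: 0.155
grip_force: 40.4
```

```bash
python3 st.py
```

```text
[532.8 -16.7 104.6] [5.3 3.3 2. ] [ 0.35 -0.9  -0.13] 0.1546406292928726 40.42884707450867 yaw of -x axis -1.3183594142677597
[('foot_bottom', array([259.4, 241.4])), ('tin', array([262.3, 243.3]))]
```

Emit:
step_arm(commands="0 0 0 0 0 0 0.04;0 0 0 0 0 0 0.08;0 0 0 0 0 0 0.12;0 0 0 0 0 0 0.12;0 0 0 0 0 0 0.12")

```text
time_s: 8.27
eef_pos: [533.1, -16.6, 104.6]
ee_rot: [0.001, 0.659, 0.752, 0.002]
force: [6.9, 1.8, 0.4]
grip_width: 0.159
grip_force: 40.2
```

```bash
python3 st.py
```

```text
[533.1 -16.6 104.6] [6.9 1.8 0.4] [ 0.48 -1.19 -0.04] 0.15861312223627674 40.24219214916229 yaw of -x axis -1.4381310495913757
[('stand_top', array([236. , 236.4])), ('foot_bottom', array([206.6, 255.3])), ('tin', array([259.6, 241.4]))]
```

Emit:
step_arm(commands="0 0 0 0 0 0 0.03;0 0 0 0 0 0 0.03;0.4 0 0 0 0 0 0.03;0.4 0 0 0 0 0 0.03;0.6 0 0 0 0 0 0.03;0.6 0 0 0 0 0 0.03;0.6 0 0 -3 0 0 0.03;0.6 0 0 -6 0 0 0.03;0.6 0 0 -10 0 0 0.03;0.6 0 0 -12 0 0 0.03;0.6 0 0 -12 0 0 0.03;0.6 0 0 -12 0 0 0.03")

```text
time_s: 9.62
eef_pos: [531.9, -17.1, 224.7]
ee_rot: [0.001, 0.67, 0.742, 0.0]
force: [0.4, 0.5, 0.3]
grip_width: 0.601
grip_force: 0.0
```

```bash
python3 st.py
python3 - <<'E'
from h import *
s=sense();R=Q(s["ee_rot"])
# target: yaw so tool x -> -x world, then pitch t forward about world -y ; TCP such that camera sees foot
ct=np.array([84.3,.3,-125.2])
foot=np.array([532,-18,5])
for t in(.4,.55,.7):
    R0=np.array([[-1,0,0],[0,1,0],[0,0,-1.]])
    Rt=Rotation.from_rotvec([0,-t,0]).as_matrix()@R0
    fw=Rt@np.array([-.32,0,.95]);
    for D in (230,280):
        cam=foot-fw*D; tcp=cam-Rt@ct
        print(t,D,fw.round(2),cam.round(),tcp.round(),Rt[:,2].round(2),"shift",(R.T@(tcp-s["eef_pos"])/10).round(1),"rv",Rotation.from_matrix(R.T@Rt).as_rotvec().round(3))
E
```

```text
[531.9 -17.1 224.7] [0.4 0.5 0.3] [-0.05  0.02  0.02] 0.6010570675413162 0.0 yaw of -x axis -1.4686021276282166
[('stand_top', array([235.3, 233.5])), ('foot_bottom', array([296. , 227.4])), ('tin', array([261.6, 243.1]))]
0.4 230 [ 0.66  0.   -0.75] [379. -18. 178.] [506. -18.  95.] [ 0.39  0.   -0.92] shift [ 0.1 -2.6 12.8] rv [-0.294 -0.326 -1.448]
0.4 280 [ 0.66  0.   -0.75] [346. -18. 215.] [472. -18. 133.] [ 0.39  0.   -0.92] shift [ 0.5 -5.9  9.1] rv [-0.294 -0.326 -1.448]
0.55 230 [ 0.77  0.   -0.64] [355. -18. 153.] [492. -18.  90.] [ 0.52  0.   -0.85] shift [ 0.3 -3.9 13.3] rv [-0.404 -0.448 -1.429]
0.55 280 [ 0.77  0.   -0.64] [317. -18. 185.] [454. -18. 122.] [ 0.52  0.   -0.85] shift [ 0.7 -7.7 10.1] rv [-0.404 -0.448 -1.429]
0.7 230 [ 0.86  0.   -0.52] [335. -18. 125.] [480. -18.  83.] [ 0.64  0.   -0.76] shift [ 0.4 -5.1 14. ] rv [-0.513 -0.569 -1.404]
0.7 280 [ 0.86  0.   -0.52] [292. -18. 151.] [437. -18. 109.] [ 0.64  0.   -0.76] shift [ 0.8 -9.4 11.4] rv [-0.513 -0.569 -1.404]
```

Emit:
step_arm(commands="0.6 0.4 -4 0 0 0 -0.12;0.6 0.7 -7.7 0 -0.05 -0.05 -0.24;0.6 0.7 -7.7 2 -0.1 -0.11 -0.36;0.6 0.7 -7.7 4 -0.404 -0.448 -1.429;0.6 0.7 -7.7 6 -0.404 -0.448 -1.429;0.6 0.7 -7.7 8 -0.404 -0.448 -1.429;0.6 0.7 -7.7 10.1 -0.404 -0.448 -1.429;0.6 0.7 -7.7 10.1 -0.404 -0.448 -1.429;0.6 0.7 -7.7 10.1 -0.404 -0.448 -1.429;0.6 0.7 -7.7 10.1 -0.404 -0.448 -1.429;0.6 0.7 -7.7 10.1 -0.404 -0.448 -1.429;0.6 0.7 -7.7 10.1 -0.404 -0.448 -1.429;0.6 0.7 -7.7 10.1 -0.404 -0.448 -1.429;0.6 0.7 -7.7 10.1 -0.404 -0.448 -1.429;0.6 0.7 -7.7 10.1 -0.404 -0.448 -1.429;0.6 0.7 -7.7 10.1 -0.404 -0.448 -1.429;0.6 0.7 -7.7 10.1 -0.404 -0.448 -1.429")

```text
time_s: 11.38
eef_pos: [454.4, -18.1, 123.1]
ee_rot: [0.272, 0.001, 0.962, 0.0]
force: [-0.6, -0.2, -0.7]
grip_width: 0.602
grip_force: 0.0
```

Run:
```python
from h import *
s=sense();print(s["eef_pos"],s["force"])
save("wrist","w5.png");m=camera_model("wrist");print(m["eye"],Q(m["rotation"])[:,2])
for r in spot_point("wrist","foot_bottom")[:3]: print(r["score"],r["xy"],[onz("wrist",r["xy"],z,m).round(1) for z in(0,10)])
for z in (0,2,5,10): print(z,proj("wrist",[531,-18,z],m),[proj("wrist",[531+18*np.cos(a),-18+18*np.sin(a),z],m).round(1) for a in(np.pi,np.pi/2,-np.pi/2)])
cv2.imwrite("pics/w5r.png",a:=cv2.rotate(cv2.imread("pics/w5.png"),cv2.ROTATE_180))
```

```text
[454.36525023 -18.07027087 123.12363967] [-0.5685712  -0.16082109 -0.65042733]
[316.94893398 -17.19249068 186.17144896] [ 0.77039127 -0.00223699 -0.63756748]
0.83 [275.5, 204.4] [array([534.9, -18.1,   0. ]), array([523.2, -18.1,  10. ])]
0 [275.6060323  201.47199139] [array([275.6, 187.1]), array([296.5, 201.5]), array([254.8, 201.5])]
2 [275.60206782 203.22915093] [array([275.6, 188.9]), array([296.6, 203.2]), array([254.7, 203.2])]
5 [275.59605427 205.89493158] [array([275.5, 191.6]), array([296.7, 205.9]), array([254.5, 205.9])]
10 [275.58584965 210.41975054] [array([275.5, 196.1]), array([296.9, 210.4]), array([254.3, 210.4])]
```

View pics/w5r.png

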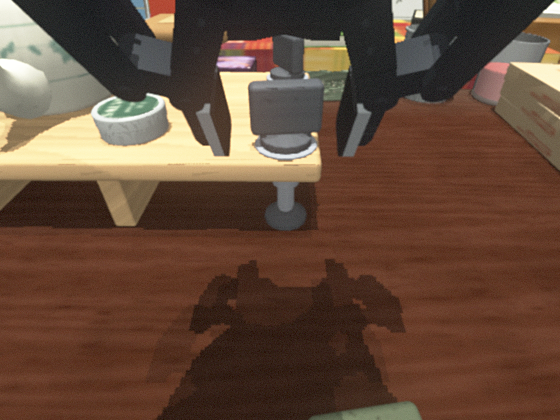

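```bash
python3 -c "
from rig import *
print(finish_job())"
```

```text
the job is handed in; nothing more can be done
None
```

I turned the near-right grip about 1.41 rad clockwise and released it. In the last close-up its foot sits on the table (gap about 0–1 mm, within the calibration error). The wrist force gave no sign of jacking, and I handed the job in with the arm clear; no verdict came back, and I did not measure the board's tilt or shift directly.

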